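# Clear the jammed sleeve from the magazine mouth and close the shutter

## Robot

A 6-joint arm with a two-finger parallel gripper is mounted at the origin on the work surface. World frame = base frame: x ahead of the robot, y to its left, z up, the work surface at z = 0. Lengths are in m, angles in degrees, forces in N, time in s.
With the tool pointing down it reaches from about 0.15 to 0.775 m from the base axis. Payload 6.1 kg.
Tool frame: the origin (TCP) lies on the centre line of the jaws, within the pads' length; the fingertips stand 25 mm ahead of it and the grasp point (between the pads) lies 6 mm ahead of it (robot.nose_length is the distance from the TCP to the fingertips, in m); y points along the fingers, x is the direction in which the jaws open and shut, and the axes are right-handed (so a half turn about y gives the same grasp; the last joint's range is limited). The gripper opens to 85 mm and grips with 20 to 120 N. Pads are 22 mm wide; open, the fingers measure 114 mm over their backs; the gripper's body (76 mm by 85 mm) begins 54 mm behind the grasp point. The pads swing forward as they close: fully open they stand 13 mm farther back than shut.
Start: joints at [-76.433, 7.208, -2.269, 80.523, 0, 90], TCP at [0.123, -0.51, 0.218] pointing down, gripper open.
Joint ranges: [-155.77, 155.77], [-54.66, 111.73], [-72.52, 77.12], [-102.08, 115.82], [-83.92, 84.16], [-180, 180]. Speed limits (degrees/s): [136.94, 136.94, 172.46, 180, 180, 180].

## Interface

Orientations are given as a 3x3 rotation matrix whose columns are the frame's x, y, z axes.
In Python, from cell import robot gives the robot as it stands. Calls block until the motion is done:
- robot.movep(position, orientation): joint-space move of the TCP to a pose.
- robot.servo_line(position, attitude=None, max_speed=0.15, f_stop=None): straight line of the TCP; attitude=None keeps the orientation; max_speed is the mean speed in m/s. With f_stop (N) it stops when the force on the tool has changed by that much, and returns True; else False.
- robot.move_joints(angles): joint-space move.
- robot.gripper_to(opening, effort=None): finger opening in m; effort is the grip in N (None keeps the last); returns when the fingers have stopped.
- robot.dwell(seconds).
- robot.ik(position, orientation): joint angles nearest the present ones, or None.
- robot.capture(name): name is "side" or "top"; returns a dict with "img" (480x640x3 uint8, red, green, blue), "fx", "fy", "cx", "cy" (pixels), "position" and "rotation" of the camera in the world. Camera axes: x right, y down, z forward; pixel columns grow to the right and rows downward; lengths in m; the calibration is good to about 2 mm. A picture is of the moment at which its call begins. There is no depth.
A pose or a line that the arm cannot do raises robot.PlanningError and nothing moves.
- robot.sign_off(): hands the job in, once; it reports no verdict.
Trained networks look in the newest picture that a camera, given by its name, has taken for a name from the list of things; names that differ only in an ending like _2 or _b are one class to them, and where a whole thing is asked for, a point or a joint stands for the part that bears it (a point fixed in the world has none). Each returns a list of dicts, best first, with "score" (0 to 1); they miss things now and then, are a little off and sometimes report something else, mostly with a low value. They report only what shows in the picture. A call takes as long as a camera call. They do not tell look-alikes from the thing itself.
- robot.silhouettes(camera, query): "mask" (480x640 bool, what is visible of it) and "uv" ([column, row] in pixels, amid what is visible of it).
Readings, each from a call of its own:
- robot.current_clock(): time.
- robot.current_joints(): joint angles.
- robot.current_dq(): joint speeds.
- robot.current_joint_torque(): joint torques, N m.
- robot.current_tcp_pos(): TCP position.
- robot.current_orientation(): TCP orientation.
- robot.current_contact_force(): force on the tool from outside, world axes, zero at the start.
- robot.current_wrist_torque(): the same for the moment, N m.
- robot.current_opening(): finger opening in m.
Only numpy, scipy, OpenCV 4.12 (cv2) and the standard library are available. Lean on these libraries where they do the work, as an engineer would, in place of code of your own. Each camera call takes 0.05 s, during which the arm holds its last target.

## Task

A sleeve is jammed in the mouth of the sleeve magazine and keeps its shutter from closing. With the fingers, nudge it straight back into the lane until the row behind it is closed up and bears firmly on the hidden rubber buffer (a push of about 10 N, and never more than 20 N on the sleeve or the shutter), then back away and slide the shutter fully shut. Leave the sleeve standing in the lane and the other things on the bench where they are.

Things in the scene. Friction and masses are not known exactly. Their poses are not given: they have to be found in the camera images.
- mouth (a point): middle of the mouth of the magazine (300 x 104 mm steel plate with an open-topped lane), on the lane floor, 10 mm above the bench. x points into the lane (away from the robot, the way to push), y left, z up. Lane walls 16 mm high, inner faces at y=+25.5 and -27.5 mm: fingers above z=18 mm clear them. With the row closed up the jammed sleeve's centre ends between x=73 and 107 mm
- cheek_face (a point): middle of the inner face of the sprung steel cheek on the right of the mouth (lane x 4 to 46 mm, 16 mm high), which pinches the jammed sleeve against the left wall: 4 to 9 N of push starts it moving; once the sleeve's centre is past x=55 mm it is free and the cheek springs back in
- cover_edge (a point): middle of the near edge of the green cover plate, on its top, 56 mm above the lane floor; it roofs the lane from here (x=130 mm) to x=280 mm, 98 mm wide. Hidden under it: a loose third sleeve, and the rubber buffer that yields 1 mm per 1.2 N, at most 12 mm, then is solid; its place differs each time. Pushing the row, gaps between, takes 1 to 5 N until the buffer is met
- sleeve0_center (a point): the jammed aluminium sleeve, a plain upright round bush 50 mm in diameter and 45 mm tall, loose, about 120 g, standing on the lane floor in the mouth and sticking out of it towards the robot; point at its centre, half-way up (22.5 mm above the lane floor). It would tip if pushed near the top; push it below half height
- sleeve1_center (a point): the next sleeve in the lane, same size, visible just in front of the cover; point at its centre, half-way up
- shutter (a joint): slide of the aluminium shutter plate (8 mm thick, 66 mm wide, top 35 mm above the lane floor) that closes the mouth from the left, just in front of the lane (mouth x=-6 to +2 mm); 0 = fully open, 0.066 m = fully shut, growing as it moves right (along mouth -y). Slides with about 2 N of friction and stays where left
- shutter_handle (a point): the shutter's upright handle post, 14 mm in diameter, from 35 to 62 mm above the lane floor; point on its axis at 50 mm above the lane floor. At mouth y=+85 mm when fully open, y=+19 mm when shut
- spare_center (a point): bystander: a spare sleeve, same as the jammed one, standing on the bench right of the magazine; point at its centre
- piston_center (a point): bystander: an engine piston, 64 mm in diameter, 50 mm tall, standing left of the magazine; point at its centre
- tin_rim (a point): bystander: a shallow steel tin, 96 mm across, 30 mm tall; point at the centre of its mouth
- wrench_grip (a point): bystander: a wrench lying on the bench; point on its handle
- driver_grip (a point): bystander: a screwdriver lying on the bench; point on its handle
There are look-alikes about, which are no part of the job. What is shaped like the part that bears sleeve0_center but green or pink is not meant.

How it is judged:
By the outcome, as a careful person would: the job done as asked, in the order asked, and still so for the second after the job is handed in, with the robot touching nothing.
It also fails if it takes over 51 s, if anything falls off the work surface, if the arm or the gripper's body presses on something with over 40 N, if the wrist force passes 120 N, or if a joint passes its speed limit or range.

## Working session

There is one attempt and no reset: what is moved stays moved. The work goes in short steps, each a Python script; the robot and the scene stay as the last script left them, time stands still between calls to the robot, and variables do not carry over. Pictures are saved under pics/ and viewed, and the job is handed in when it is done.

```bash
ls; mkdir -p pics; python3 - <<'E'
from cell import robot
import cv2
for n in("side","top"):
    c=robot.capture(n); cv2.imwrite(f"pics/{n}0.png",c["img"][:,:,::-1]); print(n,c["fx"],c["cx"],c["cy"],c["position"],c["rotation"])
    for q in("sleeve0_center","sleeve1_center","shutter_handle","cover_edge","mouth","cheek_face","shutter"):
        try: print(q,[(round(d["score"],2),d["uv"],int(d["mask"].sum())) for d in robot.silhouettes(n,q)])
        except Exception as e: print(q,e)
print(robot.current_clock(),robot.nose_length,robot.current_orientation())
E
```

```text
pics
side 492.72953427099907 315.7937077734035 236.9318504059594 [0.24962003 0.90629658 0.72518433] [[-0.93612863 -0.21574508  0.27769992]
 [-0.35083583  0.51902026 -0.77944351]
 [ 0.02402922 -0.82708647 -0.56156083]]
sleeve0_center [(0.86, [369.6, 266.3], 518), (0.67, [313.6, 260.4], 426), (0.62, [349.8, 297.6], 683)]
sleeve1_center [(0.75, [276.6, 254.1], 456), (0.2, [313.5, 263.3], 439)]
shutter_handle [(0.66, [316.0, 282.7], 261)]
cover_edge [(0.95, [249.6, 258.4], 4402)]
mouth [(0.7, [251.8, 260.5], 4399)]
cheek_face [(0.74, [337.0, 185.9], 221)]
shutter [(0.71, [308.8, 284.7], 252)]
top 535.9744776806956 322.89854435507823 231.46705252143377 [ 0.33508221 -0.00931827  1.42186094] [[ 0.01963079 -0.98226032  0.18649208]
 [-0.99972366 -0.01687197  0.01636904]
 [-0.01293217 -0.18676188 -0.98232009]]
sleeve0_center [(0.85, [301.8, 245.5], 327), (0.76, [327.7, 295.1], 339), (0.59, [281.6, 286.8], 322)]
sleeve1_center [(0.62, [306.2, 214.6], 335), (0.52, [299.3, 197.5], 4015)]
shutter_handle [(0.44, [279.7, 252.2], 122)]
cover_edge [(0.57, [305.0, 198.8], 3775)]
mouth [(0.57, [300.9, 197.8], 3922), (0.38, [305.5, 213.2], 302)]
cheek_face [(0.69, [303.6, 212.1], 350), (0.56, [319.0, 239.5], 49), (0.18, [468.8, 294.0], 1057)]
shutter []
0.8 0.025 [[ 2.34630960e-01 -1.69476785e-06  9.72084519e-01]
 [-9.72084517e-01 -6.36138841e-05  2.34630959e-01]
 [ 6.14404270e-05 -9.99999998e-01 -1.65732443e-05]]
```

```bash
python3 - <<'E'
import cv2
for n,(x0,y0,x1,y1) in dict(side=(180,150,450,350),top=(200,140,440,320)).items():
    a=cv2.imread(f"pics/{n}0.png")
    cv2.imwrite(f"pics/{n}0c.png",cv2.resize(a[y0:y1,x0:x1],(800,int(800*(y1-y0)/(x1-x0))),interpolation=cv2.INTER_CUBIC))
E
```

```text
(no output)
```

View pics/side0.png

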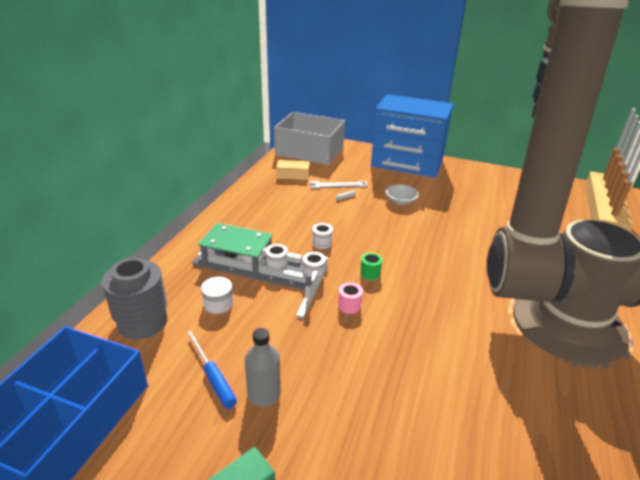

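View pics/top0.png

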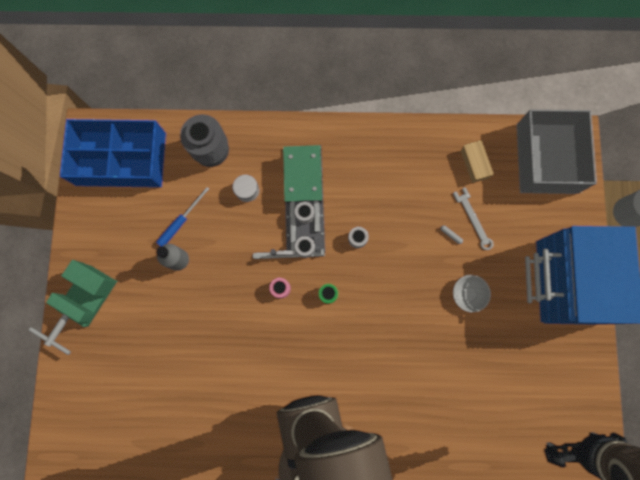

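```bash
ls -l pics
```

```text
total 1652
-rw-r--r-- 1 agent agent 427954 Dec  7 09:01 side0.png
-rw-r--r-- 1 agent agent 473661 Dec  7 09:01 side0c.png
-rw-r--r-- 1 agent agent 392758 Dec  7 09:01 top0.png
-rw-r--r-- 1 agent agent 393083 Dec  7 09:01 top0c.png
```

View pics/side0c.png

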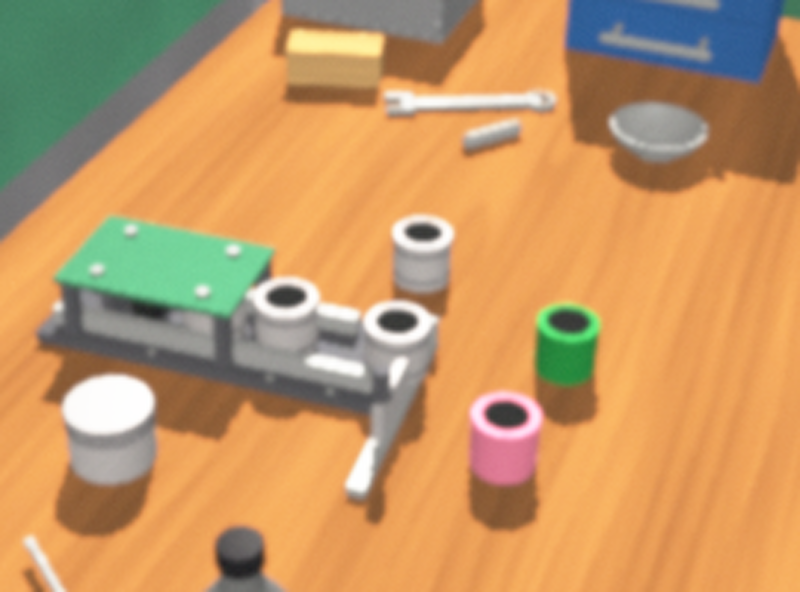

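View pics/top0c.png

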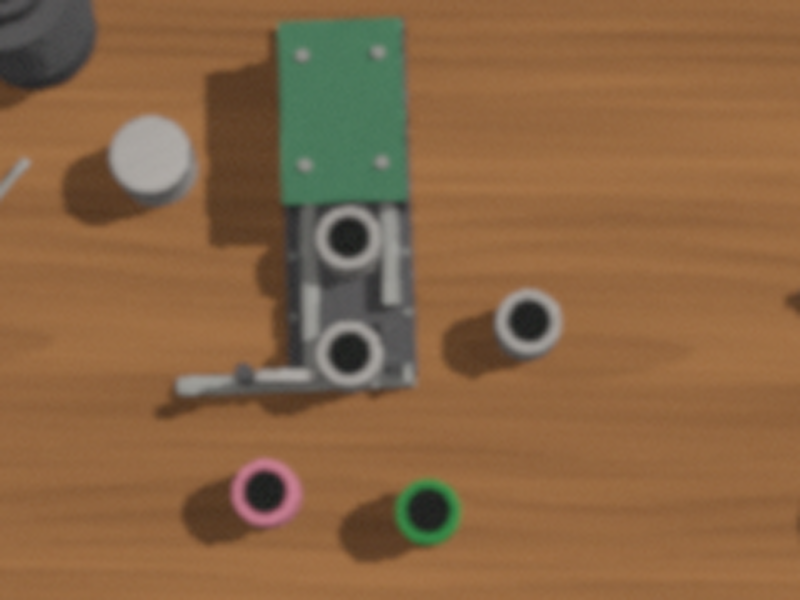

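```bash
cat > h.py <<'E'
import numpy as np,cv2
from cell import robot
def ray(c,uv):
    d=np.array([(uv[0]-c["cx"])/c["fx"],(uv[1]-c["cy"])/c["fy"],1.]); return c["position"],c["rotation"]@d
def plane(c,uv,z):
    p,d=ray(c,uv); return p+d*(z-p[2])/d[2]
def proj(c,P):
    q=c["rotation"].T@(np.asarray(P)-c["position"]); return np.array([c["fx"]*q[0]/q[2]+c["cx"],c["fy"]*q[1]/q[2]+c["cy"]])
def tri(cs,uvs):
    A=np.zeros((3,3));b=np.zeros(3)
    for c,u in zip(cs,uvs):
        p,d=ray(c,u); d=d/np.linalg.norm(d); M=np.eye(3)-np.outer(d,d); A+=M;b+=M@p
    return np.linalg.solve(A,b)
E
python3 - <<'E'
from h import *
np.set_printoptions(precision=4,suppress=True)
t=robot.capture("top"); s=robot.capture("side")
def cover(c,x0,y0,x1,y1):
    hsv=cv2.cvtColor(c["img"],cv2.COLOR_RGB2HSV); m=((hsv[...,0]>60)&(hsv[...,0]<95)&(hsv[...,1]>90)).astype(np.uint8)
    k=np.zeros_like(m);k[y0:y1,x0:x1]=1;m*=k
    m=cv2.morphologyEx(m,cv2.MORPH_CLOSE,np.ones((9,9)))
    cn=max(cv2.findContours(m,0,2)[0],key=cv2.contourArea)
    q=cv2.approxPolyDP(cn,6,True)[:,0]; return q,cn
for n,c,b in(("top",t,(270,130,340,215)),("side",s,(190,215,280,262))):
    q,cn=cover(c,*b); print(n,q.tolist())
    P=np.array([plane(c,u,.066)[:2] for u in cn[:,0].astype(float)])
    r=cv2.minAreaRect((P*1000).astype(np.float32)); print(r); print(cv2.boxPoints(r))
    for u in q: print(plane(c,u,.066))
# sleeves : dark hole centres at top z=.055
def hole(c,uv,r=14):
    g=cv2.cvtColor(c["img"],cv2.COLOR_RGB2GRAY); u,v=map(int,uv); sub=g[v-r:v+r,u-r:u+r]
    m=(sub<70).astype(np.uint8); n,l,st,ce=cv2.connectedComponentsWithStats(m)
    i=min(range(1,n),key=lambda i:np.hypot(*(ce[i]-r))-st[i,4]*.05); return ce[i]+[u-r,v-r],st[i]
for name,a,b in(("s0",(304,246),(314,260)),("s1",(304,212),(277,251)),("spare",(359,237),(322,230))):
    h1,st1=hole(t,a,9);h2,st2=hole(s,b,9); print(name,h1,st1,h2,st2,plane(t,h1,.055),plane(s,h2,.055),tri([t,s],[h1,h2]))
for q in("shutter_handle",):
    for n,c in(("top",t),("side",s)):
        for d in robot.silhouettes(n,q):
            ys,xs=np.nonzero(d["mask"]); print(n,d["score"],d["uv"],xs.min(),xs.max(),ys.min(),ys.max())
E
```

```text
top [[286, 148], [286, 200], [320, 199], [318, 147]]
((747.8609619140625, 71.06730651855469), (145.44320678710938, 91.4116439819336), 3.3968255519866943)
[[672.559  112.384 ]
 [677.9752  21.133 ]
 [823.163   29.7506]
 [817.7467 121.0017]]
[0.8164 0.1157 0.066 ]
[0.6743 0.1111 0.066 ]
[0.6785 0.0225 0.066 ]
[0.8205 0.0308 0.066 ]
side [[200, 244], [256, 256], [270, 235], [218, 224]]
((745.341552734375, 75.0924301147461), (146.76336669921875, 98.04227447509766), 3.06965708732605)
[[669.4401 120.1136]
 [674.6902  22.212 ]
 [821.243   30.0712]
 [815.9929 127.9728]]
[0.8126 0.1214 0.066 ]
[0.6728 0.1142 0.066 ]
[0.6795 0.0257 0.066 ]
[0.8175 0.0307 0.066 ]
s0 [304.1683 245.4653] [  4   3  11  12 101] [313.7368 258.1053] [ 4  5 10  5 38] [0.5569 0.0611 0.055 ] [0.5552 0.0583 0.055 ] [0.5555 0.0608 0.057 ]
s1 [304.0722 210.8041] [ 4  3 11 11 97] [276.2647 249.5882] [ 4  6 10  4 34] [0.6488 0.0638 0.055 ] [0.6476 0.0605 0.055 ] [0.6473 0.0634 0.0573]
spare [358.1979 235.8542] [ 3  3 11 11 96] [322.1364 227.9545] [ 5  6  9  3 22] [ 0.5846 -0.0782  0.055 ] [ 0.5804 -0.0673  0.055 ] [ 0.5852 -0.0788  0.0471]
top 0.31 [470.2, 294.1] 453 488 275 311
side 0.51 [315.7, 280.9] 304 317 270 297
```

```bash
python3 - <<'E'
from h import *
t=robot.capture("top"); s=robot.capture("side")
a=np.radians(3.2);u=np.array([np.cos(a),np.sin(a),0]);v=np.array([-u[1],u[0],0])
M=np.array([.5418,.0616,.010])
W=lambda x,y,z:M+u*x/1e3+v*y/1e3+[0,0,z/1e3]
for n,c,(x0,y0,x1,y1) in(("top",t,(240,180,340,255+10)),("side",s,(255,220,355,320))):
    k=8 if n=="top" else 6; im=cv2.resize(c["img"][y0:y1,x0:x1,::-1],None,fx=k,fy=k,interpolation=cv2.INTER_CUBIC)
    cv2.imwrite(f"pics/{n}1r.png",im)
    def ln(pts,col):
        q=np.array([(proj(c,W(*p))+.5-[x0,y0])*k for p in pts]).astype(int); cv2.polylines(im,[q],False,col,1,cv2.LINE_AA)
    ln([(-6,33,35),(-6,99,35),(2,99,35),(2,33,35),(-6,33,35),(-6,33,0),(-6,99,0),(-6,99,35)],(0,255,255))
    ln([(-2,85,35),(-2,85,62)],(0,0,255))
    th=np.linspace(0,6.3,30)
    ln([(-2+7*np.cos(q),85+7*np.sin(q),62) for q in th],(0,0,255))
    ln([(14+25*np.cos(q),.5+25*np.sin(q),45) for q in th],(255,0,0))
    ln([(280,49,56),(130,49,56),(130,-49,56),(280,-49,56)],(255,0,255))
    ln([(130,25.5,16),(0,25.5,16)],(255,255,0)); ln([(130,-27.5,16),(46,-27.5,16)],(255,255,0))
    ln([(0,52,0),(0,-52,0),(300,-52,0)],(0,255,0))
    cv2.imwrite(f"pics/{n}1o.png",im); print(im.shape)
E
```

```text
(680, 800, 3)
(600, 600, 3)
```

View pics/top1r.png

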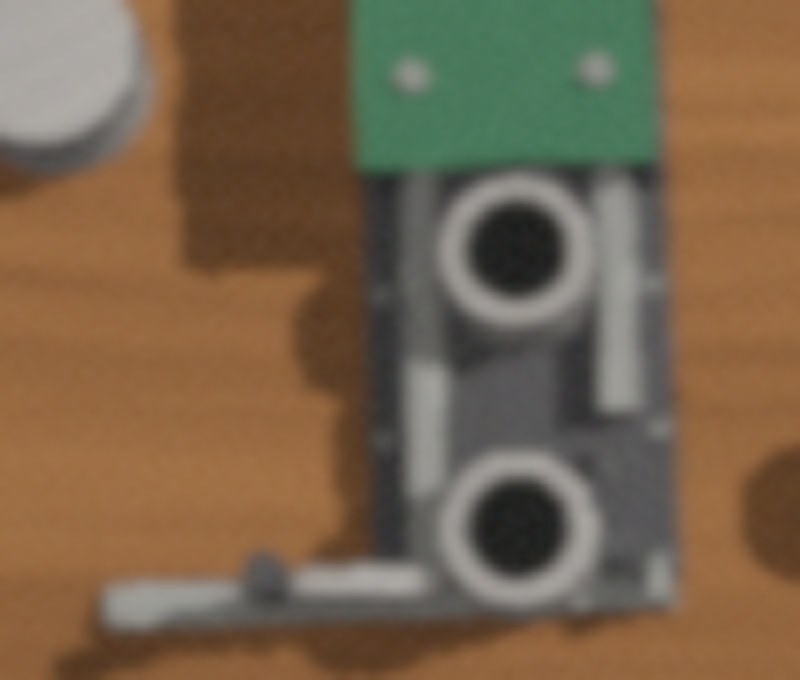

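View pics/top1o.png

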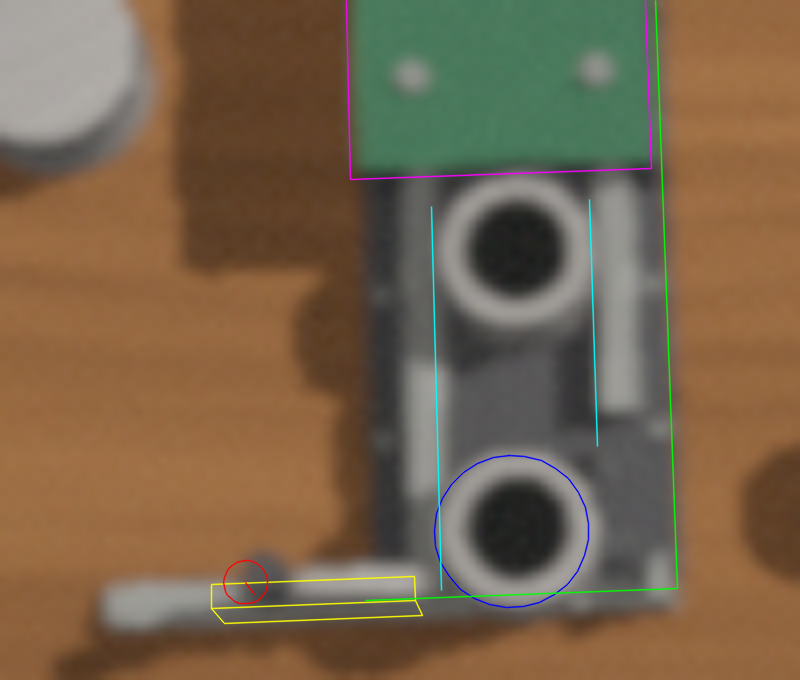

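View pics/side1o.png

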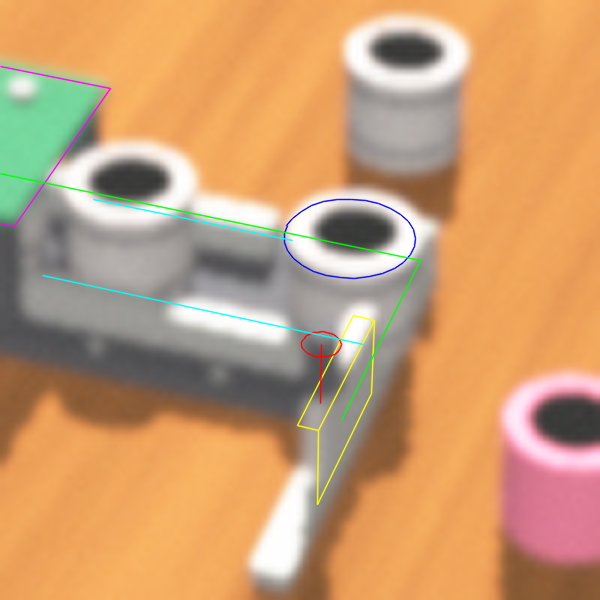

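View pics/side1r.png

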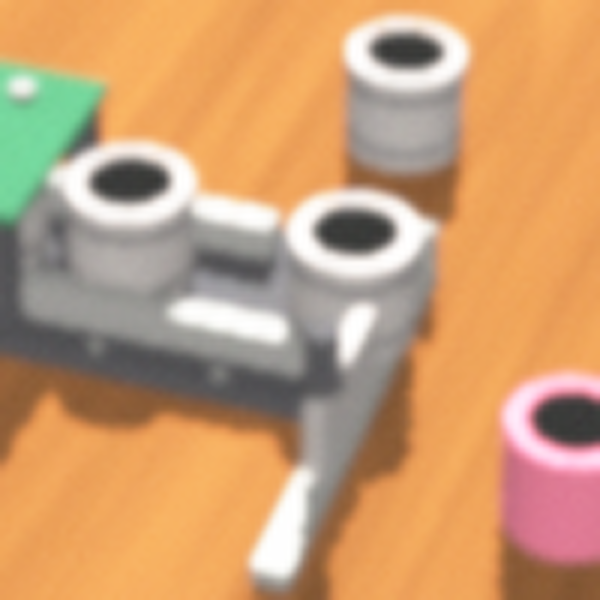

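Candidates for sleeve0, in top-view pixels:
- (304,246): in the mouth, aluminium
- (305,212): sleeve1, by the cover
- (359,237): spare, on the bench
- (280,288): pink
- (329,294): green

I choose (304,246), side view (314,260). The close crop confirms it is plain aluminium, standing in the mouth beside the shutter. The dark handle post is at top (273,252). Heights and lane geometry agree to about 2 mm.

```bash
cat >> h.py <<'E'
a=np.radians(3.2);U=np.array([np.cos(a),np.sin(a),0]);V=np.array([-U[1],U[0],0])
M=np.array([.5435,.0598,.010])
W=lambda x,y,z:M+U*x/1e3+V*y/1e3+np.array([0,0,z/1e3])   # lane mm -> world
R0=np.column_stack([-V,[0,0,-1],U])
def L(p): d=np.asarray(p)-M; return np.array([d@U,d@V,d[2]])*1e3
def F(): f=np.array(robot.current_contact_force()); return np.round([f@U,f@V,f[2]],2)
np.set_printoptions(precision=2,suppress=True)
E
python3 - <<'E'
from h import *
robot.gripper_to(0.0,20)
robot.movep(W(-60,0,140),R0)
robot.servo_line(W(-60,0,37),max_speed=.12)
print(robot.current_clock(),L(robot.current_tcp_pos()),robot.current_opening(),F())
for n in("side","top"):
    c=robot.capture(n); cv2.imwrite(f"pics/{n}2.png",cv2.resize(c["img"][180:330,220:420,::-1],None,fx=4,fy=4,interpolation=cv2.INTER_CUBIC))
E
```

```text
6.725 [-59.44   0.01  37.7 ] -0.0005015819113175909 [-0.14 -0.57 -0.45]
```

View pics/side2.png

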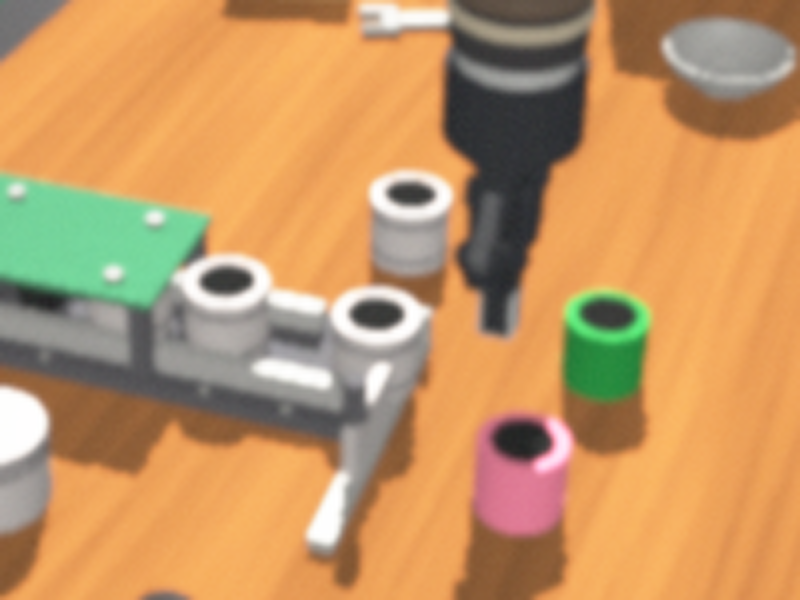

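View pics/top2.png

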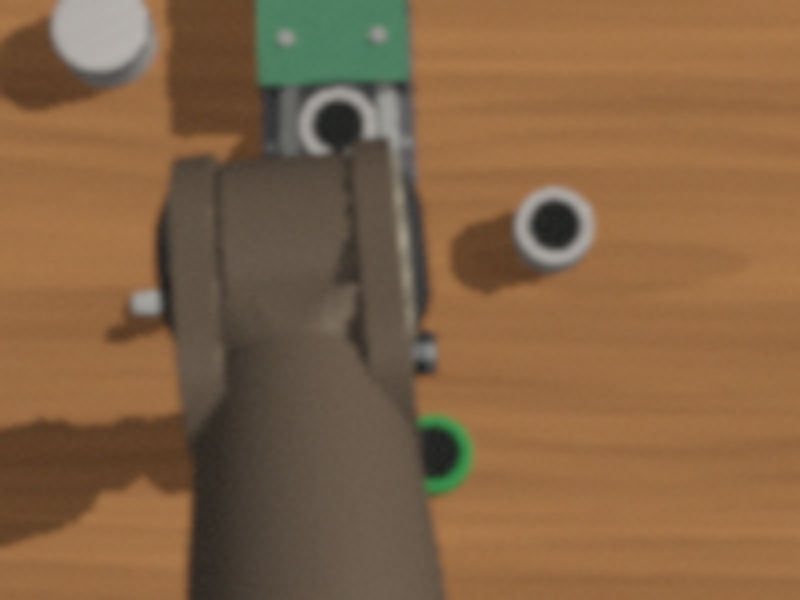

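Side view: the fingertip is at (497,335), clear of the pink and green sleeves. The knuckles stick out about 30–40 mm above the tip. I'll push with the tips about 18 mm above the lane floor, so the knuckles clear the sleeve top.

```bash
python3 - <<'E'
from h import *
robot.servo_line(W(-60,0,42.5),max_speed=.05); robot.dwell(.2)
print(F(),L(robot.current_tcp_pos()))
r=robot.servo_line(W(-5,0,42.5),max_speed=.03,f_stop=10)
print(r,F(),L(robot.current_tcp_pos()),robot.current_clock())
for n in("side",):
    c=robot.capture(n); cv2.imwrite(f"pics/{n}3.png",cv2.resize(c["img"][180:330,220:420,::-1],None,fx=4,fy=4,interpolation=cv2.INTER_CUBIC))
E
```

```text
[-0.29 -0.35 -0.86] [-60.04   0.    42.52]
False [-0.43  0.08 -0.61] [-5.12 -0.01 42.53] 9.2667
```

View pics/side3.png

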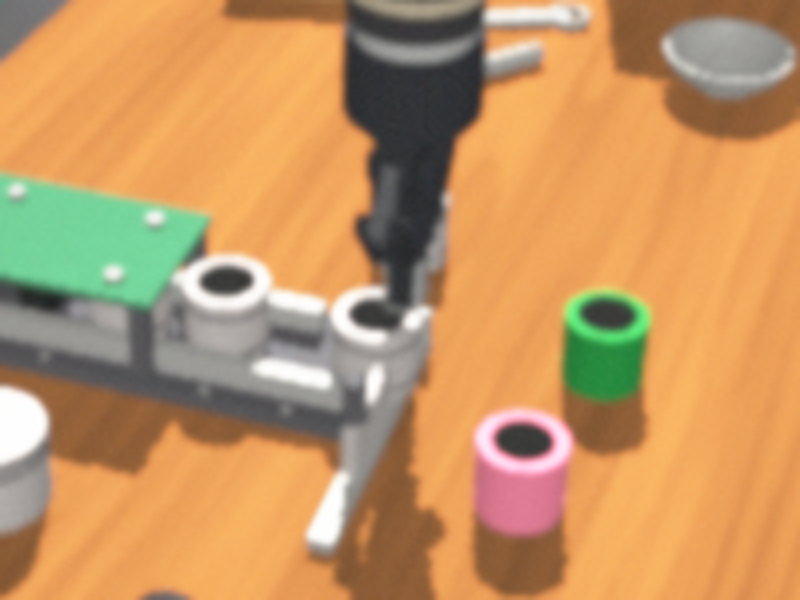

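```bash
python3 - <<'E'
from h import *
t=robot.capture("top"); s=robot.capture("side")
p=robot.current_tcp_pos(); print(L(p),robot.current_orientation())
im=cv2.resize(s["img"][200:300,270:370,::-1],None,fx=6,fy=6,interpolation=cv2.INTER_CUBIC)
cv2.imwrite("pics/side4r.png",im)
def pt(P,c): 
    q=(proj(s,P)+.5-[270,200])*6; cv2.circle(im,tuple(q.astype(int)),4,c,-1)
pt(p,(0,0,255)); 
for dx in(-11,11):
  for dy in (-14.5,14.5): pt(p+U*dx/1e3+V*dy/1e3-[0,0,.025],(0,255,0))
cv2.imwrite("pics/side4.png",im)
E
```

```text
[-5.07 -0.   42.53] [[ 0.06  0.    1.  ]
 [-1.    0.    0.06]
 [-0.   -1.    0.  ]]
```

View pics/side4.png

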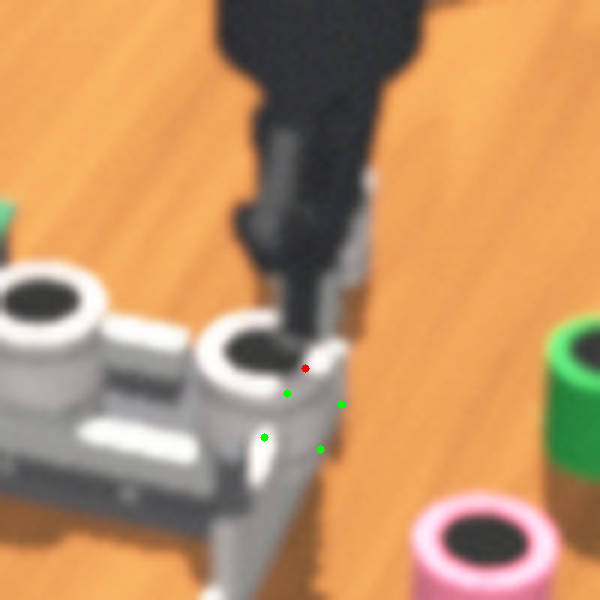

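View pics/side4r.png

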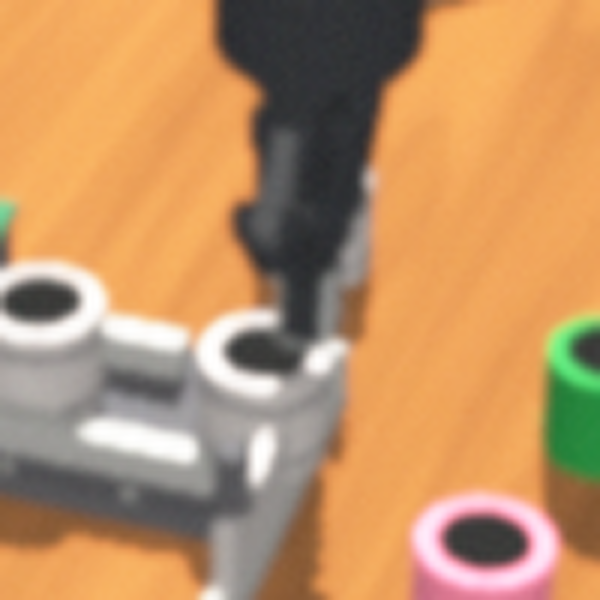

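```bash
python3 - <<'E'
from h import *
s=robot.capture("side")
for p,uv in((W(-59.4,0,37.7),(220+500/4,180+335/4)),(W(-5.1,0,42.5),(270+308/6,200+347/6))):
    for dz in(-30,-20,-10,0,10,20): print(dz,np.round(proj(s,p+[0,0,dz/1e3])-uv,1),end=" ")
    print(uv)
p=robot.current_tcp_pos()
from scipy.spatial.transform import Rotation
print(robot.current_joints(),robot.current_opening(),F(),[m for m in dir(robot) if not m.startswith('_')])
E
```

```text
-30 [-2.2 14.1] -20 [-2.  10.7] -10 [-1.8  7.2] 0 [-1.5  3.7] 10 [-1.3  0.2] 20 [-1.  -3.4] (345.0, 263.75)
-30 [-1.3 13.6] -20 [-1.1 10.1] -10 [-1.   6.7] 0 [-0.9  3.1] 10 [-0.7 -0.4] 20 [-0.6 -4. ] (321.3333333333333, 257.8333333333333)
[   6.31   11.95  -17.68   60.37    0.   -176.89] -0.0003314723338922528 [-0.87 -0.44 -0.7 ] ['PlanningError', 'capture', 'current_clock', 'current_contact_force', 'current_dq', 'current_joint_torque', 'current_joints', 'current_opening', 'current_orientation', 'current_tcp_pos', 'current_wrist_torque', 'dwell', 'gripper_to', 'ik', 'move_joints', 'movep', 'nose_length', 'servo_line', 'sign_off', 'silhouettes']
```

```bash
python3 - <<'E'
import cv2
a=cv2.imread("pics/side2.png"); cv2.imwrite("pics/side2z.png",cv2.resize(a[100:400,400:650],None,fx=2,fy=2,interpolation=cv2.INTER_CUBIC))
E
```

```text
(no output)
```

View pics/side2z.png

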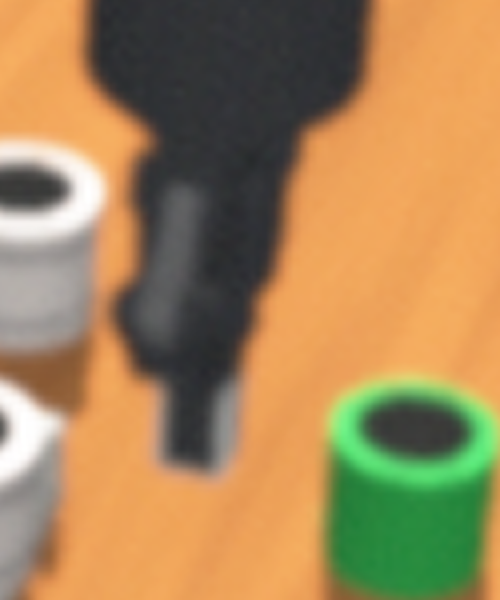

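The picture disagrees with my assumption. The fingertip shows at about (308,347) in the crop, above the sleeve's rim, so it stands about 10 mm above the reported TCP rather than 25 mm below it. The push met no force, so nothing moved. I'll back off and feel for the bench gently to measure the real tip offset.

```bash
python3 - <<'E'
from h import *
robot.servo_line(W(-60,0,42.5),max_speed=.08)
r=robot.servo_line(W(-60,0,17),max_speed=.05,f_stop=3)
print(r,F(),L(robot.current_tcp_pos()),robot.current_tcp_pos())
if not r:
    r=robot.servo_line(W(-60,0,-22),max_speed=.02,f_stop=3)
    print(r,F(),L(robot.current_tcp_pos()),robot.current_tcp_pos())
print(robot.current_clock())
c=robot.capture("side"); cv2.imwrite("pics/side5.png",cv2.resize(c["img"][180:330,220:420,::-1],None,fx=4,fy=4,interpolation=cv2.INTER_CUBIC))
E
```

```text
False [-0.52 -0.56  0.17] [-60.07   0.01  16.86] [0.48 0.06 0.03]
False [0.5  0.46 0.65] [-59.94  -0.   -21.9 ] [ 0.48  0.06 -0.01]
13.0583
```

View pics/side5.png

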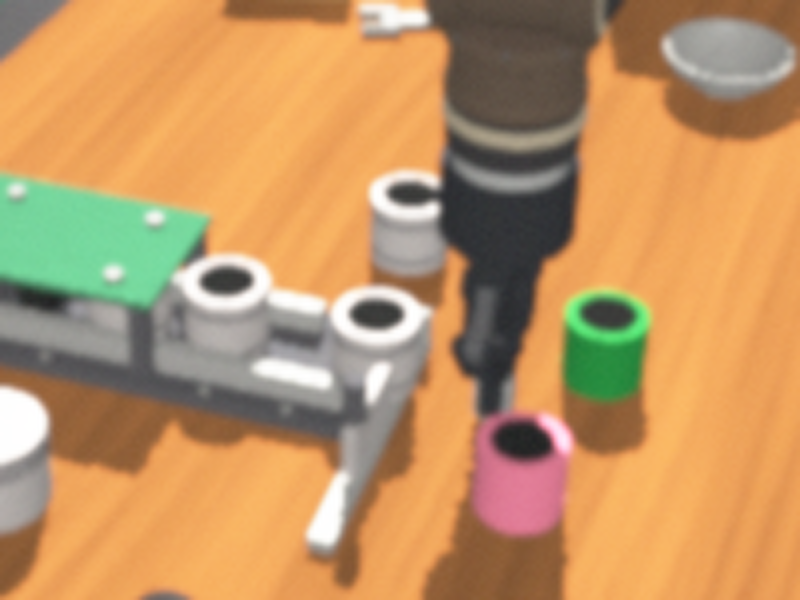

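```bash
python3 - <<'E'
from h import *
r=robot.servo_line(W(-60,0,-40),max_speed=.012,f_stop=2.5)
print(r,F(),L(robot.current_tcp_pos()),robot.current_clock())
E
```

```text
True [-0.16 -0.73  5.13] [-59.89  -0.01 -23.24] 13.5417
```

Contact with the bench came at TCP lane z of about −23, so the tips really stand 13 mm behind the reported TCP. I'll use that: tip at lane z 18 means TCP lane z 5.

```bash
python3 - <<'E'
from h import *
robot.servo_line(W(-60,0,5),max_speed=.06)
print(F(),L(robot.current_tcp_pos()))
r=robot.servo_line(W(-15,0,5),max_speed=.03,f_stop=10)
print(r,F(),L(robot.current_tcp_pos()),robot.current_clock())
c=robot.capture("side"); cv2.imwrite("pics/side6.png",cv2.resize(c["img"][180:330,220:420,::-1],None,fx=4,fy=4,interpolation=cv2.INTER_CUBIC))
E
```

```text
[ 0.53 -0.66  0.16] [-59.95   0.01   5.13]
False [-2.04 -0.02 -0.24] [-15.13  -0.01   4.92] 15.825
```

View pics/side6.png

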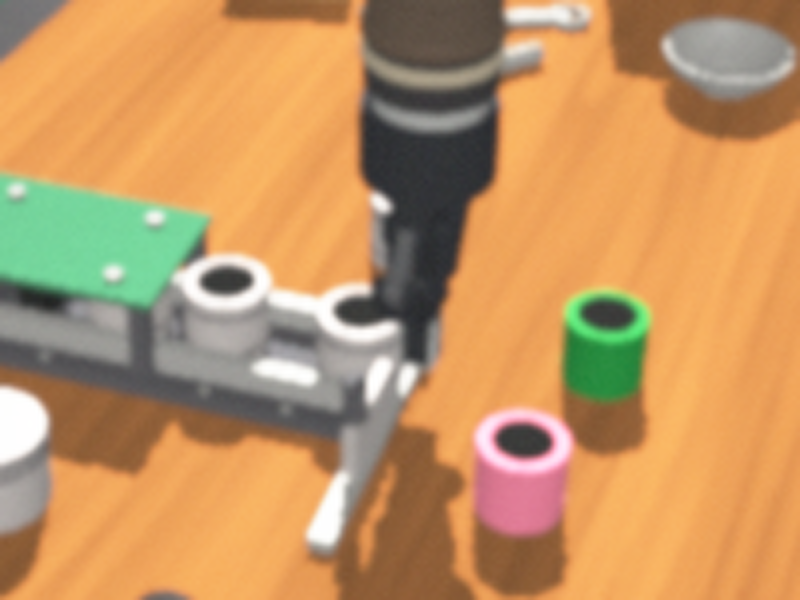

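Side view: the sleeve rim moved from (376,313) to (358,307), still upright, with the finger behind it. Continuing the push.

```bash
python3 - <<'E'
from h import *
r=robot.servo_line(W(20,0,5),max_speed=.025,f_stop=9)
print(r,F(),L(robot.current_tcp_pos()),robot.current_clock())
if not r:
    r=robot.servo_line(W(71,0,5),max_speed=.02,f_stop=8.5)
    for i in range(2): print(r,F(),L(robot.current_tcp_pos()),robot.current_clock())
c=robot.capture("side"); cv2.imwrite("pics/side7.png",cv2.resize(c["img"][180:330,220:420,::-1],None,fx=4,fy=4,interpolation=cv2.INTER_CUBIC))
E
```

```text
False [-1.69 -0.57 -0.14] [20.08  0.05  5.07] 17.425
True [-0.46  0.6   0.55] [52.01 -0.1   4.47] 19.0
True [-0.46  0.6   0.55] [52.01 -0.1   4.47] 19.0
```

View pics/side7.png

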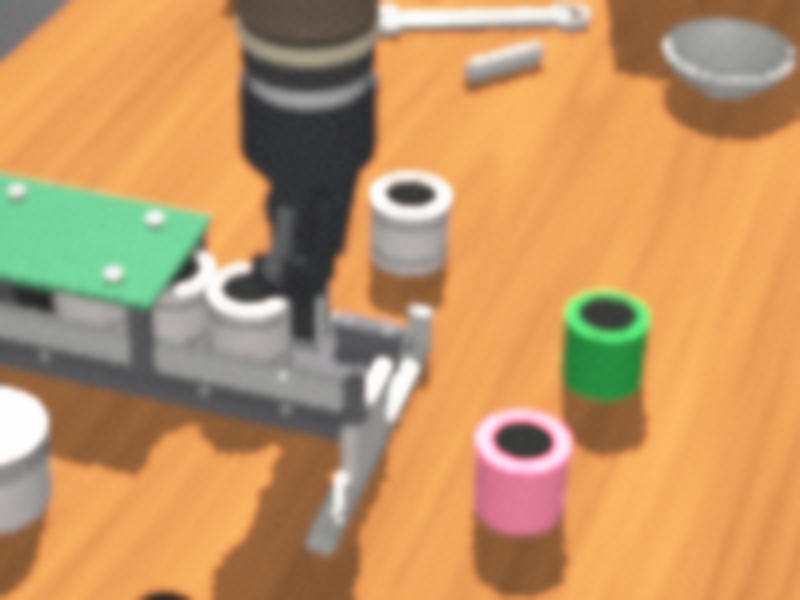

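```bash
python3 - <<'E'
from h import *
x=L(robot.current_tcp_pos())[0]
robot.dwell(.15);print(F(),x,robot.current_clock())
for i in range(14):
    x+=1
    r=robot.servo_line(W(x,0,5),max_speed=.01,f_stop=9.5)
    f=F(); print(r,f,L(robot.current_tcp_pos()),robot.current_clock())
    if r or f[0]<-9: break
E
```

```text
[-0.3  -0.01  0.88] 51.63081828962794 19.2
False [-4.14  0.27 -1.67] [51.7  -0.03  4.48] 19.5667
False [-5.5  -0.32 -0.57] [52.9  -0.01  4.6 ] 19.8167
False [-5.68 -0.99 -1.05] [53.83 -0.02  4.61] 20.0667
False [-5.88 -0.47 -0.74] [54.51 -0.04  4.52] 20.3167
False [-7.17 -1.31 -0.34] [55.18 -0.03  4.47] 20.5667
False [-7.7   0.07 -0.08] [55.78 -0.05  4.38] 20.8167
False [-9.43 -0.43  1.21] [56.38 -0.07  4.34] 21.0667
```

```bash
python3 - <<'E'
from h import *
x=58.6
for i in range(3):
    f=np.mean([F() for _ in range(3)],0); print(f,L(robot.current_tcp_pos()),robot.current_clock())
    if f[0]<-10: break
    x+=.8; robot.servo_line(W(x+.0,0,5),max_speed=.01); robot.dwell(.1)
E
```

```text
[-9.43 -0.43  1.21] [56.38 -0.07  4.34] 21.0667
[-11.33   0.36   0.97] [56.87 -0.05  4.35] 21.4167
```

Steady 11.3 N with the buffer slope visible. Backing away and checking.

```bash
python3 - <<'E'
from h import *
robot.servo_line(W(20,0,5),max_speed=.05)
robot.servo_line(W(-60,0,5),max_speed=.12)
robot.servo_line(W(-80,-20,70),max_speed=.15)
print(F(),robot.current_clock())
robot.movep(W(-90,-150,130),R0)
print(robot.current_clock())
for n,(x0,y0) in dict(side=(240,215),top=(240,175)).items():
    c=robot.capture(n); cv2.imwrite(f"pics/{n}8.png",cv2.resize(c["img"][y0:y0+100,x0:x0+110,::-1],None,fx=6,fy=6,interpolation=cv2.INTER_CUBIC))
    print(n,[(proj(c,W(-2,85-q,62))+.5-[x0,y0])*6 for q in(0,5)])
E
```

```text
[-0.32 -0.75 -0.02] 23.8
28.725
side [array([408.75, 370.28]), array([413.15, 361.88])]
top [array([188.69, 462.82]), array([200.44, 462.37])]
```

View pics/side8.png

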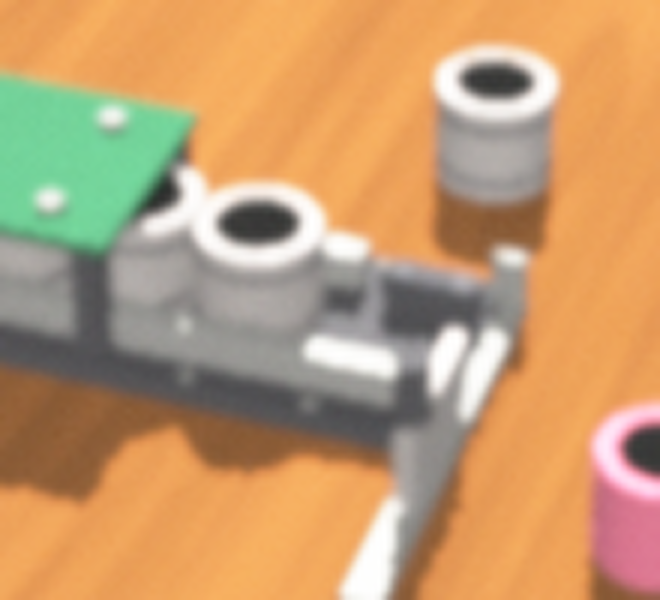

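View pics/top8.png

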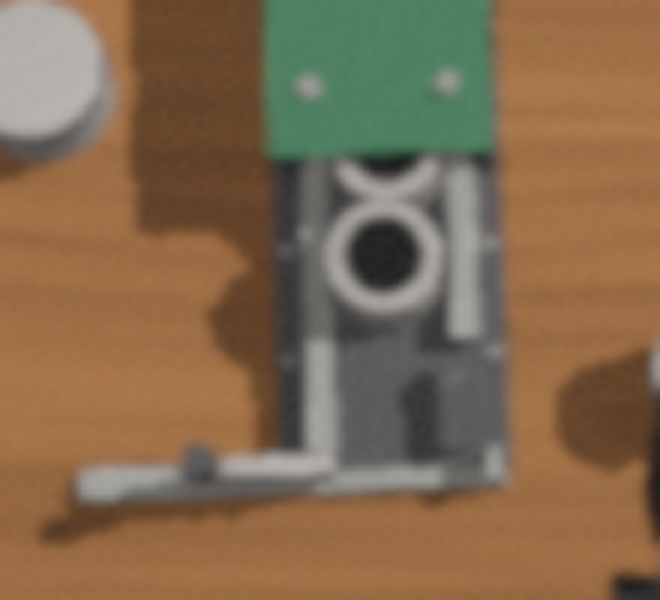

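Both views: the row is closed up, with sleeve0 upright at top crop (384,255) touching sleeve1. The mouth is free. The handle post is at top crop (200,460), so lane y is about 80–83. Next is the shutter.

```bash
python3 - <<'E'
from h import *
robot.servo_line(W(-30,125,75),max_speed=.25)
robot.servo_line(W(-2,125,29),max_speed=.15)
print(F(),L(robot.current_tcp_pos()),robot.current_clock())
r=robot.servo_line(W(-2,95,29),max_speed=.04,f_stop=10)
print(r,F(),L(robot.current_tcp_pos()),robot.current_clock())
E
```

```text
Traceback (most recent call last):
cell.PlanningError: the arm cannot follow that straight line within its joint ranges
```

```bash
python3 - <<'E'
from h import *
R1=np.column_stack([V,[0,0,-1],-U])
print(np.array(robot.current_joints()),robot.current_clock())
for p in((-30,125,75),(-2,125,29),(-2,35,29)):
    for R in(R0,R1): 
        j=robot.ik(W(*p),R); print(p,None if j is None else np.array(j))
for dg in(60,90,120): 
    b=a+np.radians(dg); u=np.array([np.cos(b),np.sin(b),0]);v=np.array([-u[1],u[0],0])
    print(dg,np.array(robot.ik(W(-30,125,75),np.column_stack([-v,[0,0,-1],u]))))
E
```

```text
[-11.61   2.15 -17.6   70.25  -0.   165.18] 28.825
(-30, 125, 75) [  19.86   10.56  -15.14   64.3     0.   -163.34]
(-30, 125, 75) [ 19.86  10.56 -15.14  64.3    0.    16.66]
(-2, 125, 29) [  19.04   14.88  -15.71   59.41    0.   -164.16]
(-2, 125, 29) [ 19.04  14.88 -15.71  59.41   0.    15.84]
(-2, 35, 29) [   9.95   13.08  -18.05   58.87    0.   -173.25]
(-2, 35, 29) [  9.95  13.08 -18.05  58.87   0.     6.75]
60 [ 19.86  10.56 -15.14  64.3    0.   136.66]
90 [ 19.86  10.56 -15.14  64.3    0.   106.66]
120 [ 19.86  10.56 -15.14  64.3    0.    76.66]
```

```bash
cat >>h.py <<'E'
_b=a+np.pi/2; R2=np.column_stack([U,[0,0,-1],V])
E
python3 - <<'E'
from h import *
assert np.linalg.det(R2)>0
robot.movep(W(-8,118,70),R2)
print(F(),L(robot.current_tcp_pos()),robot.current_clock())
robot.servo_line(W(-2,118,29),max_speed=.12)
print(F(),L(robot.current_tcp_pos()),robot.current_clock())
r=robot.servo_line(W(-2,90,29),max_speed=.035,f_stop=9)
print(r,F(),L(robot.current_tcp_pos()),robot.current_clock())
c=robot.capture("side"); cv2.imwrite("pics/side9.png",cv2.resize(c["img"][200:320,220:370,::-1],None,fx=5,fy=5,interpolation=cv2.INTER_CUBIC))
E
```

```text
[-0.26 -0.15  0.49] [ -8.01 117.49  70.14] 29.9333
[ 0.52 -0.29 -0.1 ] [ -2.03 117.22  29.21] 30.425
False [ 0.24 -0.27  0.44] [-2.04 89.8  28.9 ] 31.375
```

View pics/side9.png

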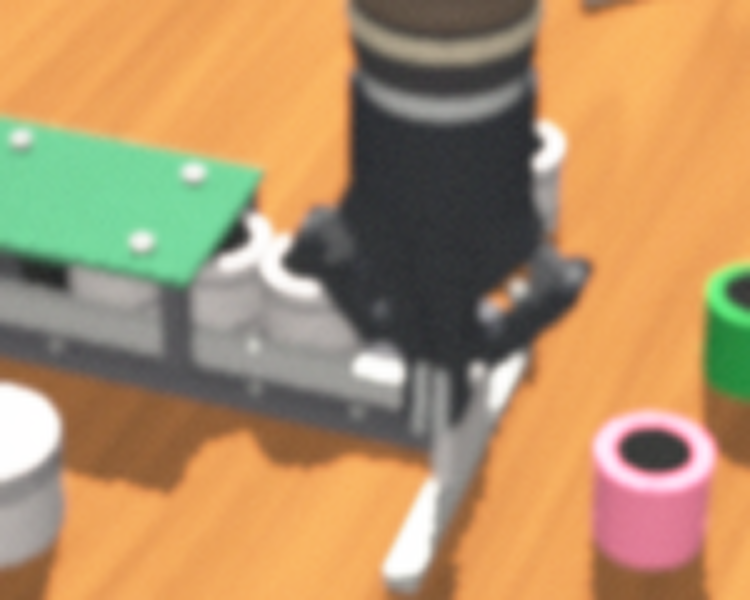

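```bash
python3 - <<'E'
from h import *
r=robot.servo_line(W(-2,48,29),max_speed=.035,f_stop=9)
print(r,F(),L(robot.current_tcp_pos()),robot.current_clock())
c=robot.capture("side"); cv2.imwrite("pics/side10.png",cv2.resize(c["img"][200:320,220:370,::-1],None,fx=5,fy=5,interpolation=cv2.INTER_CUBIC))
E
```

```text
False [-0.18  0.32 -0.13] [-1.77 47.81 29.19] 32.775
```

View pics/side10.png

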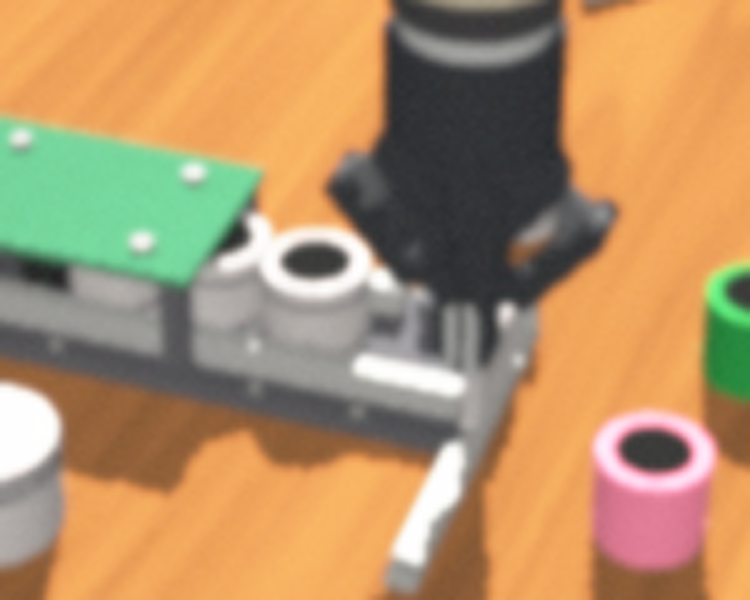

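The shutter is following: more bare rail shows at (430,500). Finishing slowly.

```bash
python3 - <<'E'
from h import *
y=47.8
r=robot.servo_line(W(-2,40,29),max_speed=.02,f_stop=8)
print(r,F(),L(robot.current_tcp_pos()),robot.current_clock())
y=40
while not r and y>28:
    y-=1
    r=robot.servo_line(W(-2,y,29),max_speed=.012,f_stop=8); f=F()
    print(r,f,L(robot.current_tcp_pos()),robot.current_clock())
    if f[1]>7: break
E
```

```text
False [-0.21 -0.07  0.21] [-1.96 39.66 29.02] 33.375
False [-0.48  1.    0.59] [-2.04 38.93 28.98] 33.625
False [-0.92  1.61  0.46] [-1.98 38.02 29.  ] 33.875
False [-0.31  1.6   0.35] [-2.02 36.93 28.99] 34.125
False [-0.28  2.13  0.35] [-2.02 35.91 28.99] 34.375
False [-0.42  3.74 -0.22] [-2.01 35.54 29.06] 34.625
False [0.63 8.45 0.16] [-2.01 35.47 29.07] 34.875
```

```bash
python3 - <<'E'
from h import *
robot.servo_line(W(-4,70,29),max_speed=.08)
robot.servo_line(W(-10,80,90),max_speed=.15)
p=W(-60,210,140)
robot.servo_line(p,max_speed=.2)
print(F(),L(robot.current_tcp_pos()),robot.current_clock())
for n,(x0,y0) in dict(side=(240,215),top=(240,175)).items():
    c=robot.capture(n); cv2.imwrite(f"pics/{n}11.png",cv2.resize(c["img"][y0:y0+100,x0:x0+110,::-1],None,fx=6,fy=6,interpolation=cv2.INTER_CUBIC))
    print(n,[(proj(c,W(-2,y,62))+.5-[x0,y0])*6 for y in(19,17.5)])
    cv2.imwrite(f"pics/{n}11f.png",c["img"][...,::-1])
E
```

```text
[ 0.34 -0.69  0.43] [-60.19 209.37 139.21] 36.9333
side [array([464.32, 264.29]), array([465.52, 262.  ])]
top [array([343.89, 456.95]), array([347.42, 456.81])]
```

View pics/side11.png

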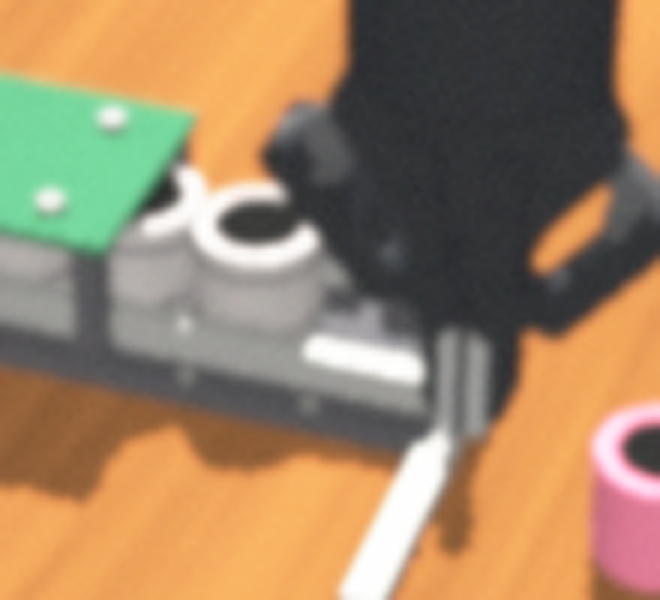

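View pics/top11.png

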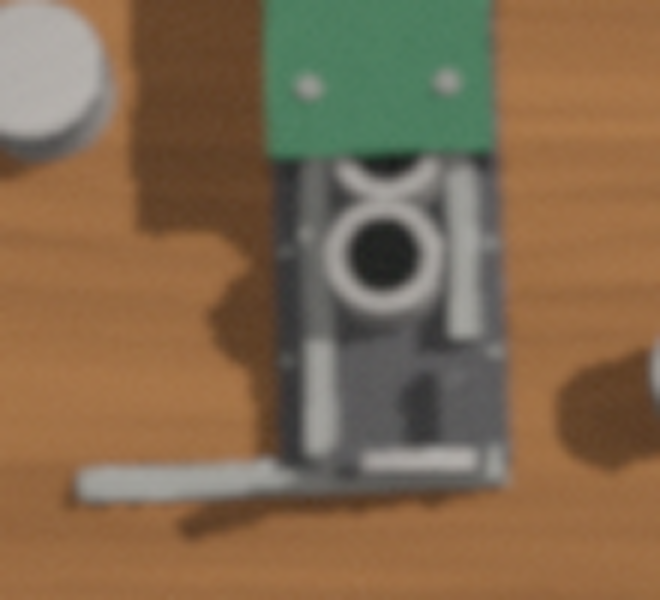

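View pics/side11f.png

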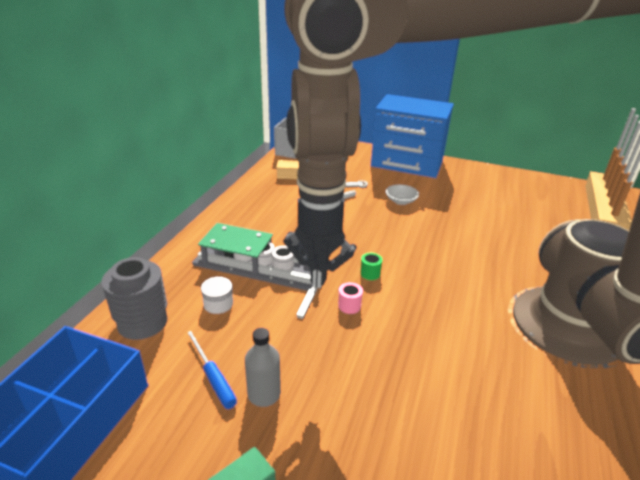

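```bash
python3 - <<'E'
from h import *
print(np.array(robot.current_dq()),F()); robot.sign_off(); print(robot.current_clock())
E
```

```text
[-0.19 -0.07  0.15  0.05 -0.06  0.09] [-0.88 -0.95  1.12]
the job is handed in; nothing more can be done
the job is handed in; nothing more can be done
```

The jammed sleeve is back in the lane, the shutter is shut, and I handed the job in at about 37 s of the 51 s allowed.

- **Sleeve:** I pushed it to about lane x = 93 mm, inside the 73–107 mm window. At the end the force climbed at about the buffer's 1.2 N/mm, and the last reading was 11.3 N. The pictures after I backed away show it upright in the lane, touching sleeve1.
- **Shutter:** I slid it right by its handle until it hit a firm stop. The force rose to about 8.5 N with almost no further movement. The plate travelled about 63 mm in the picture, having started roughly 3–5 mm off fully open. It stayed put when I backed off.
- **Other things:** nothing else on the bench looks moved in the last side picture. The arm hid the spare sleeve there and only its edge shows in the top crop, but I never went near it.

**Checks that disagreed:**
- **Fingertip position:** the fingertips stand about 13 mm behind the reported TCP, not 25 mm ahead of it. My first push therefore passed harmlessly over the sleeve. I measured the real offset with a light 5 N touch on the bench and corrected for it.
- **Early stop in the push:** the force stop tripped once at 8.5 N before the row was fully seated, then read near zero. I finished in 1 mm steps.
- **Shutter stop position:** it came about 1.5 mm further than I calculated, which is within the camera calibration error.

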